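Dip the probe through the guide into the sample jar

ROBOT

A 7-joint arm with a two-finger parallel gripper is mounted at the origin on the work surface. World frame = base frame: x ahead of the robot, y to its left, z up, the work surface at z = 0. Lengths are in m, angles in rad, forces in N, time in s.
With the tool pointing down it reaches from about 0.4 to 0.85 m from the base axis. Payload 10.4 kg.
Tool frame: the origin (TCP) lies at the very end of the fingers, on their centre line; the grasp point (between the pads) lies 19 mm behind it (r.pinch_z is the distance from the TCP to the grasp point, in m); z points along the fingers, y is the line along which they close (so a half turn about z gives the same grasp; the last joint's range is limited). The gripper opens to 87 mm and grips with 3 to 60 N. Pads are 19 mm wide; open, the fingers measure 117 mm over their backs; the gripper's body (75 mm by 190 mm) begins 51 mm behind the grasp point.
Start: joints at [1.189, 0.332, -0.065, 1.46, 0.022, 1.35, -0.088], TCP at [0.219, -0.585, 0.223] pointing down, gripper open.
Joint ranges: [-2.6, 2.6], [-0.5, 2.12], [-1.47, 1.34], [0.16, 2.42], [-1.27, 4.41], [0.06, 2.06], [-2.6, 2.6]. Speed limits (rad/s): [2.22, 2.22, 2.79, 2.79, 3.14, 3.14, 3.14].

INTERFACE

Orientations are given as a unit quaternion [x, y, z, w].
In Python, from bench import sensors, vision, r gives the robot as it stands.
- The arm moves only by the shell command python3 -m crank 'ROWS' [OPENING] [FORCE]. ROWS is JSON, a list of rows, each a list of 2 entries, a list of its own where there are three numbers: the shift along the tool's x, y, z normalised to -1 to 1, where 1 is 3 cm, then the turn about the tool's z normalised to -1 to 1, where 1 is 8 degrees. A call has 1 to 12 rows; each row shifts and turns the commanded pose from where the row before left it, along the tool's axes as they then stand; what a row does not reach is not made up. A row lasts 1/8 s, in which the tool goes at most 62.5 mm and 10.7 degrees, less where a joint would pass 70% of its speed; a pose out of reach is approached as far as the arm can. A call with a number of a shift or a turn outside -1 to 1 is refused whole. A call with a gripper value outside its range is refused whole. OPENING is the opening, from 0 (shut) to 1 (fully open), set as the call begins (- or left out, the last holds). The fingers move at their own pace and stop on an object; FORCE is the grip in N (left out, the last holds). Time passes only in rows, so rows that do not move let the fingers close. It gives the time, the measured TCP pose, the force, the opening and the grip force at its end, in the units of the state.
- sensors.read_state(): the state, without advancing time (a new reading comes with each control period).
- vision.camera(name): name is "side" or "top" or "wrist"; returns the picture (384x512x3 uint8, red, green, blue); there is no depth.
- vision.camera_model(name): a dict with "vertical_fov" (degrees; the focal length in pixels is half the picture's height over the tangent of half this angle, whatever the lens; pixels are square), "cx", "cy" (the principal point, pixels), "dist" ([k1, k2, p1, p2, k3] as OpenCV has them; the pictures are not rectified), "camera_from_world" (4x4, takes a point from world to camera coordinates); the wrist camera has in their place "hand_eye" (4x4, takes a point from camera to tool coordinates, whose origin is the TCP and whose axes are the flange's). Camera axes: x right, y down, z forward; pixel columns grow to the right and rows downward; lengths in m; the calibration is good to about 2 mm. A picture is of the moment at which its call begins: read the wrist's pose just before it. camera_model takes no time and is no camera call.
- r.close_job(): hands the job in; it is judged then, once.
The state is a dict: "time": time; "joint_positions": joint angles; "joint_vel": joint speeds; "joint_torque": joint torques, N m; "ee_pos": TCP position; "eef_rot": TCP orientation; "ft_force": force on the tool from outside, world axes, zero at the start; "torque": the same for the moment, N m; "width": finger opening in m; "grip_force": force on a finger pad.
Only numpy, scipy, OpenCV 4.12 (cv2) and the standard library are available. Lean on these libraries where they do the work, as an engineer would, in place of code of your own. Each camera call takes 0.05 s, during which the arm holds its last target. There are 200 camera calls.

TASK

Lift the dust plug out of the guide above the sample jar and set it down (do not drop it) on the bench clear of the station and the stand. Then lift the probe out of its parking stand by its black head and lower it upright through the open guide hole, touching neither the guide nor the jar, and finish while still holding it steady in the gripper, centred in the hole with its tip about half-way down the jar. Leave the bottle, the waste jar and the vial box where they are.

Things in the scene. Friction and masses are not known exactly. Their poses are not given: they have to be found in the camera images.
- station: Measuring station, fixed, nothing above 110 mm but the plug. Origin on the bench under the guide hole; z up, x towards its post. Grey base 135 x 90 x 12 mm (x from -45 to 90 mm); clear jar on it under the hole; steel post 18 mm wide at x = 65 mm; aluminium guide plate 60 x 60 x 14 mm centred over the jar, underside at 96 mm, top at 110 mm, joined to the post by an arm 30 mm wide.
- guide (a point): Centre of the guide hole at the top face of the guide plate (110 mm above the bench). The hole is vertical, goes right through and is 24 mm wide. Axes as the station.
- jar_floor (a point): Centre of the inside floor of the glass jar, straight below the guide hole, 17 mm above the bench. The jar is 62 mm wide, its mouth 50 mm wide inside, its rim 86 mm above the bench, so that half-way down it is about 52 mm above the bench.
- plug_mid (a point): White plastic dust plug, loose, about 40 g: middle of its 47 mm height, z along its axis. From below: stub 20 mm wide, 6 mm tall (loose in the guide hole); flange 40 mm wide, 5 mm thick (rests on the plate); round knob 22 mm wide, 36 mm tall, from 12.5 mm below this point to 23.5 mm above it (grip it there). On the bench it stands stably on its stub.
- stand: Parking stand of the probe, fixed, white plastic. Origin on the bench under its hole; z up. Base 80 x 80 x 12 mm, two side cheeks, top plate 60 x 60 mm whose top is 120 mm above the bench with a vertical 16 mm through hole in the middle.
- probe_head (a point): Centre of the probe's black head, a round cylinder 26 mm wide, 50 mm tall, z up along the probe. A steel shaft 12 mm wide, 100 mm long runs down from it on the same axis; a thin stub stands 8 mm above it. About 90 g; grip with up to 40 N. It hangs upright in the stand, the head resting on the stand's top plate; raise it at least 100 mm to come free.
- probe_tip (a point): Lower end of the probe's shaft, on its axis, 125 mm below the centre of the head.
- amber_bottle: Bystander: amber bottle 60 mm wide, 130 mm tall, standing; origin at the centre of its underside.
- waste_jar: Bystander: open glass jar 68 mm wide, 85 mm tall, standing; origin at the centre of its underside.
- vial_box: Bystander: open cardboard box with dividers 90 x 70 x 45 mm; origin at the centre of its underside.
Not all that is in view belongs to the job. Of the things shaped like the part that bears plug_mid, the white one is meant.

How it is judged:
On the way, in this order (a step that is already met when the one before it is completed fails the run):
1. the plug stands or lies on the bench, let go, clear of the station and the stand (height (world z) of plug_mid below 0.03 m and horizontal distance between plug_mid and guide above 0.06 m and contact force between plug and the fingers below 0.1 N and contact force between plug and station below 0.1 N and contact force between plug and stand below 0.1 N and linear speed of plug below 0.02 m/s), for 0.2 s.
2. the probe is held over the guide, its tip above the hole (height (world z) of probe_tip above 0.112 m and horizontal distance between probe_tip and guide below 0.02 m and contact force between probe and the fingers above 0.5 N), for 0.05 s.
3. the probe's tip has come through the guide hole (height (world z) of probe_tip below 0.09 m and horizontal distance between probe_tip and guide below 0.01 m and angle between probe_tip's own z axis and vertical below 0.15 rad), for 0.1 s.
At the end, for the whole second after the job is handed in: Probe held in the gripper, at rest, untouched by the station: tip within 4 mm of the hole's axis, 37 to 67 mm above the bench, tilt under 0.09 rad. Plug on the bench (middle below 30 mm), over 60 mm from the hole's axis, let go, at rest, clear of station and stand (all of step 1 and horizontal distance between probe_tip and guide below 0.004 m and height (world z) of probe_tip between 0.037 and 0.067 m and angle between probe_tip's own z axis and vertical below 0.09 rad and contact force between probe and the fingers above 0.5 N and contact force between probe and station below 0.1 N and linear speed of probe below 0.02 m/s); the arm keeps its last pose, push and grip.
It fails at once if the probe touches the guide, the jar or another part of the station (contact force between probe and station above 0.3 N).
It fails at once if the plug is dropped or thrown onto the bench (height (world z) of plug_mid below 0.05 m and linear speed of plug above 0.7 m/s).
It fails at once if the amber bottle is pushed more than 20 mm or tipped (distance of amber_bottle from where it was at the start of the episode above 0.02 m or angle between amber_bottle's own z axis and vertical above 0.35 rad).
It fails at once if the waste jar is pushed more than 20 mm or tipped (distance of waste_jar from where it was at the start of the episode above 0.02 m or angle between waste_jar's own z axis and vertical above 0.35 rad).
It fails at once if the vial box is pushed more than 20 mm or tipped (distance of vial_box from where it was at the start of the episode above 0.02 m or angle between vial_box's own z axis and vertical above 0.35 rad).
It also fails if it takes over 54 s, if anything falls off the work surface, if the arm or the gripper's body presses on something with over 40 N, if the wrist force passes 120 N, or if a joint passes its speed limit or range.

## Working session

There is one attempt and no reset: what is moved stays moved. The work goes in short steps, Python scripts to look and compute and a shell command to move; the robot and the scene stay as the last step left them, time stands still between calls to the robot, and variables do not carry over. Pictures are saved under pics/ and viewed, at most 10 in all, crops included, and the job is handed in when it is done.

```bash
ls; mkdir -p pics
cat > h.py <<'E'
import numpy as np, cv2
from bench import sensors, vision, r
from scipy.spatial.transform import Rotation as R
def model(name, st=None):
    m=vision.camera_model(name); f=192/np.tan(np.radians(m["vertical_fov"])/2)
    K=np.array([[f,0,m["cx"]],[0,f,m["cy"]],[0,0,1]]); d=np.array(m["dist"],float)
    if "hand_eye" in m:
        T=np.eye(4); T[:3,:3]=R.from_quat(st["eef_rot"]).as_matrix(); T[:3,3]=st["ee_pos"]
        W=T@np.array(m["hand_eye"])
    else: W=np.linalg.inv(np.array(m["camera_from_world"]))
    return K,d,W
def ray(M,px):
    K,d,W=M; u=cv2.undistortPoints(np.array(px,float).reshape(-1,1,2),K,d).reshape(-1,2)
    v=np.c_[u,np.ones(len(u))]@W[:3,:3].T
    return W[:3,3],v
def plane(M,px,z):
    o,v=ray(M,px); return o+v*((z-o[2])/v[:,2])[:,None]
def proj(M,P):
    K,d,W=M; C=np.linalg.inv(W)
    return cv2.projectPoints(np.array(P,float).reshape(-1,3),cv2.Rodrigues(C[:3,:3])[0],C[:3,3],K,d)[0].reshape(-1,2)
def inter(Ma,pa,Mb,pb):
    oa,va=ray(Ma,pa);ob,vb=ray(Mb,pb);va=va[0];vb=vb[0]
    s=np.linalg.lstsq(np.c_[va,-vb],ob-oa,rcond=None)[0]
    A=oa+s[0]*va;B=ob+s[1]*vb
    return (A+B)/2,np.linalg.norm(A-B)
E
python3 - <<'E'
from h import *
s=sensors.read_state(); print(s)
for n in ("top","side"):
    im=vision.camera(n); np.save(f"{n}.npy",im); cv2.imwrite(f"pics/{n}0.png",cv2.resize(im[:,:,::-1],(800,600)))
    K,d,W=model(n); print(n,K[0,0],K[:2,2],d,W.round(3).tolist())
print(np.array(vision.camera_model("wrist")["hand_eye"]).round(3))
E
```

```text
pics
{'time': 0.0, 'joint_positions': array([ 1.18935625,  0.33288699, -0.06473227,  1.46093304,  0.02163104,
        1.34993964, -0.08849376]), 'joint_vel': array([ 1.38860161e-03,  1.89476464e-06, -1.28724902e-03, -1.05678318e-03,
        1.47201651e-03, -1.42768267e-03, -9.43665371e-04]), 'joint_torque': array([-9.95990013e-04, -6.23246241e+01,  2.40984466e-02, -3.89891338e+01,
       -6.15042541e-02,  3.98025813e-02,  1.82905665e-04]), 'ee_pos': array([ 0.21935431, -0.58481647,  0.22174856]), 'eef_rot': array([ 9.83941346e-01,  1.78490578e-01, -1.74762381e-04, -7.13974139e-04]), 'ft_force': array([-0.14219717,  0.18510619,  0.592172  ]), 'torque': array([-0.00831832,  0.00600345,  0.01017318]), 'grip_force': 0.0, 'width': 0.08684254966901706}
top 410.5252562872586 [250.6527078  189.98357791] [-0.07554875  0.          0.          0.          0.        ] [[0.017, -0.998, 0.064, 0.485], [-1.0, -0.015, 0.023, -0.022], [-0.022, -0.065, -0.998, 1.154], [0.0, 0.0, 0.0, 1.0]]
side 385.24571438659564 [255.65489622 191.87190701] [-0.04239955  0.          0.          0.          0.        ] [[-0.792, -0.417, 0.447, 0.087], [-0.611, 0.517, -0.6, 0.622], [0.019, -0.747, -0.664, 0.786], [0.0, 0.0, 0.0, 1.0]]
[[-0.    -0.965 -0.261  0.071]
 [ 1.    -0.     0.001 -0.001]
 [-0.001 -0.261  0.965 -0.163]
 [ 0.     0.     0.     1.   ]]
```

View pics/top0.png

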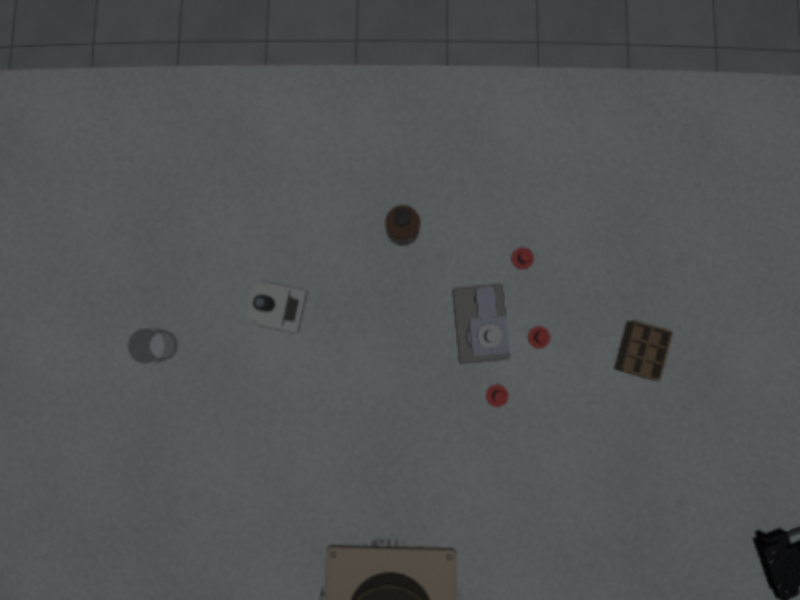

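View pics/side0.png

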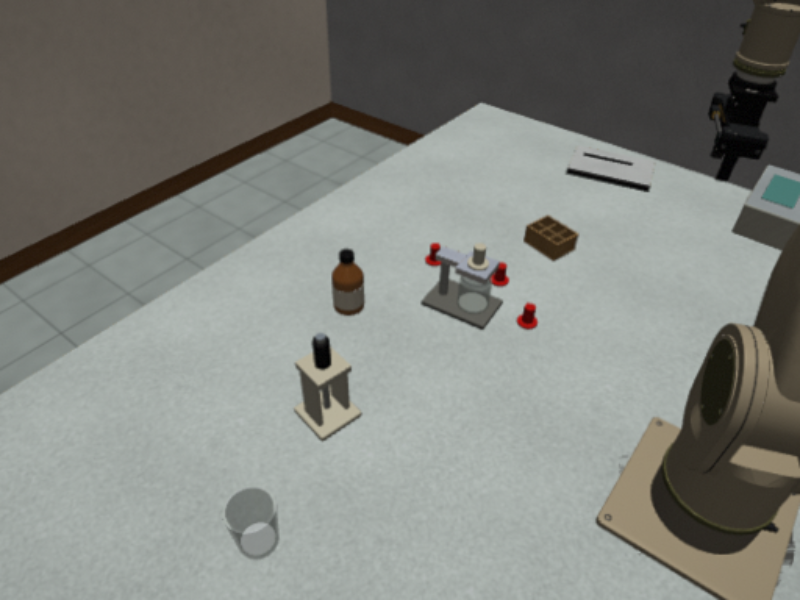

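Top view (800x600): candidates for the plug are the white one at (490,335) on the station and the red ones at (522,258), (539,337) and (497,395). I choose the white one. The probe's black head is at (263,303), the bottle at (403,225), the waste jar at (152,345) and the box at (643,350). In the side view the white knob is at (480,252) and the head at (321,350).

Run:
```python
from h import *
t=np.load("top.npy");s=np.load("side.npy")
Mt=model("top");Ms=model("side")
a=cv2.resize(t[180:240,270:350],None,fx=5,fy=5,interpolation=3);b=cv2.resize(s[140:215,260:335],(400,400),interpolation=3)
c=cv2.resize(t[175:215,150:204],(400,300),interpolation=3)
o=np.zeros((600,800,3),np.uint8);o[:300,:400]=np.clip(a*1.6,0,255);o[:400,400:]=b;o[300:,:400]=np.clip(c*1.6,0,255)
cv2.imwrite("pics/c1.png",o[:,:,::-1])
S=lambda x,y:[x/1.5625,y/1.5625]
P,e=inter(Mt,S(490,335),Ms,S(480,250));print("plug",P,e)
P,e=inter(Mt,S(263,303),Ms,S(321,349));print("probe",P,e)
print("plug@.14",plane(Mt,S(490,335),.14),"probe@.15",plane(Mt,S(263,303),.15))
for n,p,z in (("amber",(403,225),.1),("waste",(152,345),.04),("box",(643,350),.04),("r1",(522,258),.03),("r2",(539,337),.03),("r3",(497,395),.03)): print(n,plane(Mt,S(*p),z).round(3))
```

```text
plug [ 0.49109439 -0.15540129  0.14181642] 0.0028170238822635705
probe [0.53709869 0.20422871 0.15021927] 0.0010747389549083557
plug@.14 [[ 0.49232649 -0.15492772  0.14      ]] probe@.15 [[0.53668096 0.20394075 0.15      ]]
amber [[ 0.673 -0.015  0.1  ]]
waste [[0.465 0.425 0.04 ]]
box [[ 0.471 -0.435  0.04 ]]
r1 [[ 0.629 -0.225  0.03 ]]
r2 [[ 0.491 -0.255  0.03 ]]
r3 [[ 0.389 -0.182  0.03 ]]
```

View pics/c1.png

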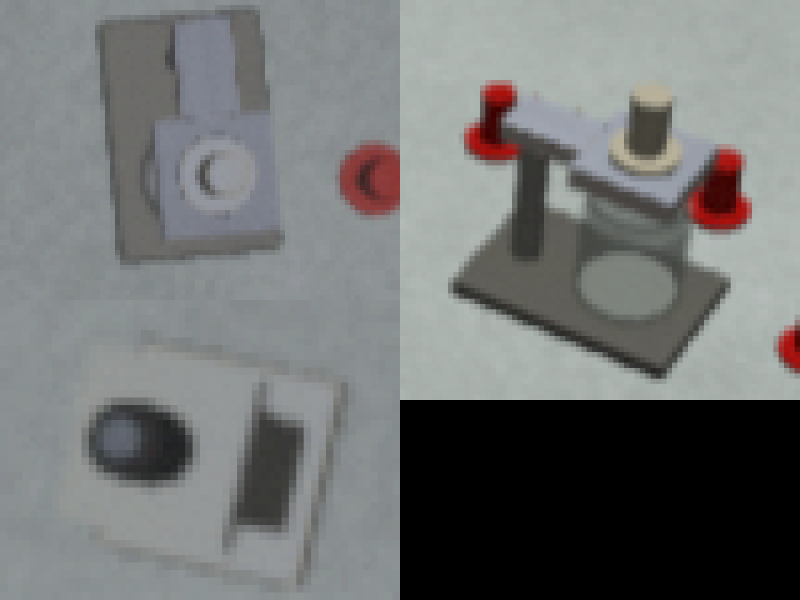

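The crop confirms it: the white plug has its flange on the guide plate, and the red ones stand on the bench. First I square the tool with the world axes, then move above the plug.

```bash
python3 -m crank '[[[0,0,-0.3],0.64],[[0,0,-0.3],0.64],[[0,0,-0.3],0.64],[[0,0,0],0.64],[[0.6,-1,0],0],[[0.6,-1,0],0],[[0.6,-1,0],0],[[0.6,-1,0],0],[[0.6,-1,0],0],[[0.6,-1,0],0],[[0.6,-1,0],0],[[0.6,-1,0],0]]' 1 10; python3 -m crank '[[[0.6,-1,0],0],[[0.6,-1,0],0],[[0.6,-1,0],0],[[0.6,-1,0],0],[[0.6,-1,0],0],[[0.6,-1,0],0],[[0.6,0,0],0],[[0,0,0],0],[[0,0,0],0]]'
cat >> h.py <<'E'
def rows(target):
    s=sensors.read_state(); Rm=R.from_quat(s["eef_rot"]).as_matrix()
    d=Rm.T@(np.array(target)-s["ee_pos"])/.03
    print("t",round(s["time"],2),"tcp",np.array(s["ee_pos"]).round(4),"rowunits",d.round(2),"xaxis",Rm[:,0].round(4),"zaxis",Rm[:,2].round(4))
def snap(n,fn=None):
    s=sensors.read_state(); im=vision.camera(n)
    if fn: cv2.imwrite(fn,im[:,:,::-1])
    return im,model(n,s)
E
python3 - <<'E'
from h import *
rows([.495,-.155,.25]); im,M=snap("wrist","pics/w1.png"); np.save("w1.npy",im)
print(proj(M,[[.491,-.155,.151],[.491,-.155,.115]]))
E
```

```text
time: 1.6
ee_pos: [0.3635, -0.3438, 0.2493]
eef_rot: [1.0, 0.001, -0.0, -0.0]
ft_force: [0.4, 0.1, -0.3]
width: 0.0872
grip_force: 0.0
time: 2.72
ee_pos: [0.4882, -0.1653, 0.2492]
eef_rot: [1.0, 0.0, -0.0, -0.0]
ft_force: [-0.3, 0.2, 0.7]
width: 0.087
grip_force: 0.0
t 2.73 tcp [ 0.4882 -0.1653  0.2492] rowunits [ 0.23 -0.34 -0.03] xaxis [ 1.e+00  6.e-04 -8.e-04] zaxis [-8.e-04  1.e-04 -1.e+00]
[[241.99877676 183.68016722]
 [243.2089953  174.83388137]]
```

View pics/w1.png

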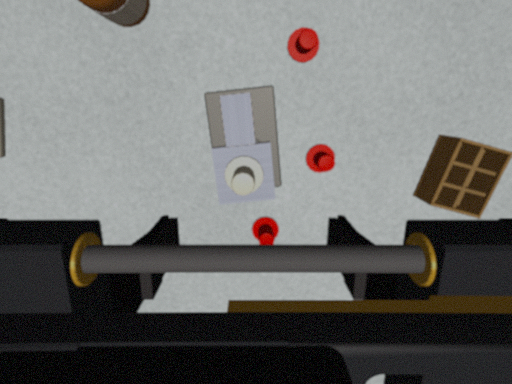

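The wrist view shows the white knob top at about (242,184), where the top/side estimate predicts it. The flange is at (243,175), with red plugs at (303,44), (320,158) and (265,230).

Run:
```python
from h import *
im=np.load("w1.npy").astype(int); s=sensors.read_state(); M=model("wrist",s)
c=im[145:205,205:280]; w=((c[...,0]-c[...,2])>5)&(c.sum(2)>300)&(c[...,0]-c[...,1]<40)
n,l,st,ce=cv2.connectedComponentsWithStats(w.astype(np.uint8)); k=1+np.argmax(st[1:,4]); print(st[k],ce[k]+[205,145])
top=(l==k)&(c.sum(2)>570)
for y in range(8,58,2): print("".join("%4d"%(v//3) for v in c[y,15:62:2].sum(1)))
# widest extents of the flange -> centre
cols=np.where((l==k).any(0))[0]+205; rws=np.where((l==k).any(1))[0]+145; print(cols[[0,-1]],rws[[0,-1]])
```

```text
[ 20  18  38  32 588] [241.88945578 181.47619048]
 160 162 163 162 162 162 159 164 161 164 163 162 161 164 164 162 164 163 160 161 160 163 162 163
 162 163 160 162 161 163 161 165 160 154 149 148 145 147 155 158 158 162 163 159 163 162 163 164
 162 163 162 161 162 162 158 152 143 152 167 169 165 167 162 148 145 154 163 161 161 165 162 161
 164 163 163 163 163 157 150 162 172 177 175 179 176 179 177 175 162 149 147 157 158 159 159 158
 164 159 161 164 157 146 169 178 180 177 177 177 177 176 180 177 178 173 159 149 158 161 161 161
 158 160 161 158 152 168 178 175 176 175 177 176 177 179 177 178 179 178 175 157 154 161 165 162
 162 161 162 154 167 177 177 178 176 176 166 154 148 158 174 176 177 177 176 178 158 164 161 164
 160 160 160 157 175 176 174 177 162 125  92  73  71  84 103 157 176 178 176 178 168 154 160 160
 162 164 162 173 174 175 177 169 116  61  64  62  62  68  66  91 155 176 176 177 175 152 160 161
 160 160 158 173 175 177 178 135  72  68  77  80  72  66  68  71 102 169 175 178 179 162 156 162
 161 163 164 173 176 174 173 107  81 110 139 153 144 131  96  67  81 158 174 173
[... 694 characters left out ...]
1
 161 160 162 165 162 163 159 169 175 174 174 172 173 174 172 171 165 169 168 156 160 158 159 159
 163 161 160 160 161 158 155 162 169 174 173 173 174 171 172 164 168 163 159 157 160 161 161 160
 161 158 159 157 160 159 159 157 157 171 171 167 172 169 167 159 160 158 159 160 161 158 158 156
 160 160 161 160 159 161 161 161 157 160 161 166 163 159 156 161 159 156 158 160 155 158 160 157
 160 162 160 159 160 160 159 158 157 156 159 155 157 160 157 158 157 160 158 156 159 157 159 158
 160 158 159 157 161 158 155 158 158 159 157 157 158 158 159 161 160 163 160 162 164 163 163 166
 160 161 160 157 160 162 160 159 159 163 162 163 164 163 164 167 165 166 167 166 167 167 170 169
[225 262] [163 194]
```

Run:
```python
from h import *
M=model("wrist",sensors.read_state()); 
p=plane(M,[(243.6,175.6)],.115)[0]; k=plane(M,[(243,184)],.151)[0]; print(p,k)
print("top cam", plane(model("top"),[(313.6,215)],.115), plane(model("top"),[(316.2,215)],.151))
print("width check flange",np.ptp(plane(M,[(225.5,175.6),(262,175.6)],.115),axis=0))
rows([*((p+k)/2)[:2],.120])
```

```text
[ 0.49017881 -0.15552131  0.115     ] [ 0.49066521 -0.1560202   0.151     ]
top cam [[ 0.49099893 -0.15820934  0.115     ]] [[ 0.49088249 -0.15983679  0.151     ]]
width check flange [4.02054230e-06 3.72614257e-02 0.00000000e+00]
t 2.77 tcp [ 0.4882 -0.1654  0.2494] rowunits [ 0.08 -0.32  4.31] xaxis [ 1.e+00  4.e-04 -5.e-04] zaxis [-5.e-04 -1.e-04 -1.e+00]
```

```bash
python3 -m crank '[[[0.08,-0.32,0],0],[[0,0,0.8],0],[[0,0,0.8],0],[[0,0,0.8],0],[[0,0,0.8],0],[[0,0,0.6],0],[[0,0,0.3],0],[[0,0,0.2],0],[[0,0,0],0]]' 0.6 10; python3 -m crank '[[[0,0,0],0],[[0,0,0],0],[[0,0,0],0],[[0,0,0],0]]' 0 15;  python3 -m crank '[[[0,0,0],0],[[0,0,0],0],[[0,0,-0.2],0],[[0,0,-0.4],0],[[0,0,-0.6],0]]'
```

```text
time: 3.9
ee_pos: [0.4914, -0.1553, 0.1207]
eef_rot: [1.0, 0.001, 0.0, 0.0]
ft_force: [-0.9, 0.7, 0.6]
width: 0.0522
grip_force: 0.0
time: 4.4
ee_pos: [0.4914, -0.1553, 0.1207]
eef_rot: [1.0, 0.001, 0.0, 0.0]
ft_force: [-0.1, 1.0, 1.2]
width: 0.022
grip_force: 15.0
time: 5.03
ee_pos: [0.4912, -0.1552, 0.1576]
eef_rot: [1.0, 0.001, -0.0, -0.0]
ft_force: [-0.1, 0.2, -0.6]
width: 0.0215
grip_force: 15.0
```

```bash
python3 -m crank '[[[-0.2,-0.9,0],0],[[-0.2,-0.9,0],0],[[-0.2,-0.9,0],0],[[-0.2,-0.9,0],0],[[-0.2,-0.9,0],0],[[-0.2,-0.9,0],0],[[-0.2,-0.8,0],0],[[0,0,0],0],[[0,0,0.6],0],[[0,0,0.8],0],[[0,0,0.8],0],[[0,0,0.8],0]]'; python3 -m crank '[[[0,0,0.6],0],[[0,0,0.4],0],[[0,0,0.3],0],[[0,0,0.2],0],[[0,0,0],0],[[0,0,0],0]]'
python3 - <<'E'
from h import *
rows([.45,.03,.0175]); im,M=snap("side"); cv2.imwrite("pics/s2.png",cv2.resize(im[120:384,100:400][:,:,::-1],(680,600)))
E
```

```text
time: 6.52
ee_pos: [0.4497, 0.0296, 0.0666]
eef_rot: [1.0, 0.0, 0.001, 0.0]
ft_force: [0.6, -0.2, -1.0]
width: 0.0214
grip_force: 15.0
time: 7.28
ee_pos: [0.4494, 0.0307, 0.0219]
eef_rot: [1.0, 0.001, 0.0, 0.0]
ft_force: [0.2, -0.9, -0.5]
width: 0.0214
grip_force: 15.0
t 7.28 tcp [0.4494 0.0307 0.0219] rowunits [0.02 0.02 0.15] xaxis [1.0e+00 1.5e-03 6.0e-04] zaxis [ 6.e-04 -2.e-04 -1.e+00]
```

View pics/s2.png

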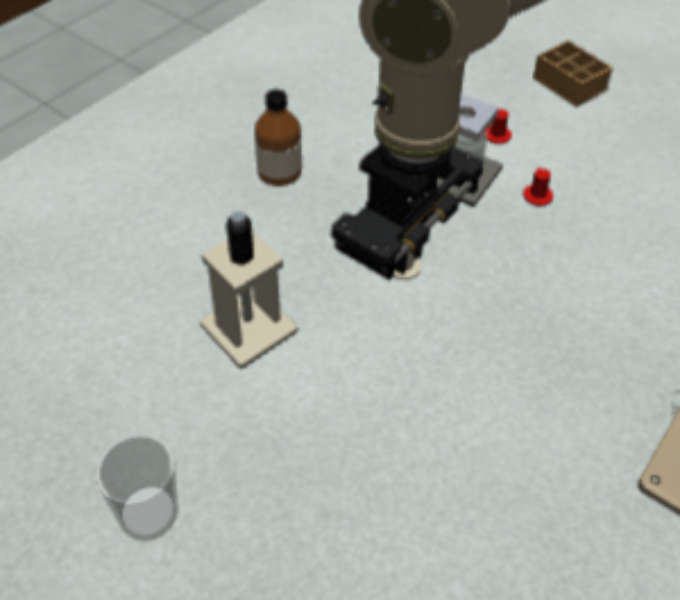

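The side view shows the plug's flange under the fingers at about (405,270), just above the bench, and the guide hole open at (468,112). I lower it the last few millimetres, release and rise.

```bash
python3 -m crank '[[[0,0,0.07],0],[[0,0,0.07],0],[[0,0,0.02],0],[[0,0,0],0]]'; python3 -m crank '[[[0,0,0],0],[[0,0,0],0],[[0,0,0],0],[[0,0,0],0],[[0,0,-0.2],0],[[0,0,-0.5],0],[[0,0,-1],0],[[0,0,-1],0],[[0,0,-1],0],[[0,0,-1],0],[[0,0,-1],0],[[0,0,-1],0]]' 0.6; python3 -m crank '[[[0.2,-0.8,-0.8],0],[[0.2,-0.8,0],0],[[0.2,-0.8,0],0],[[0.2,-0.8,0],0],[[0,-0.7,0],0],[[0,0,0],0],[[0,0,0],0]]' 1;python3 - <<'E'
from h import *
rows([.537,.204,.25]); im,M=snap("wrist"); np.save("w2.npy",im);g,Mt=snap("top");np.save("top2.npy",g)
print(proj(M,[[.537,.204,.17],[.537,.204,.178],[.45,.03,.047]]),proj(Mt,[[.4905,-.156,.11],[.45,.03,.02]]))
o=np.zeros((600,800,3),np.uint8);o[:384,:512]=im;o[384:,:288]=np.clip(cv2.resize(g[190:244,275:347],(288,216))*1.6,0,255);o[384:,290:578]=np.clip(cv2.resize(g[190:244,195:267],(288,216))*1.6,0,255)
cv2.imwrite("pics/c2.png",o[:,:,::-1])
E
```

```text
time: 7.82
ee_pos: [0.4491, 0.0307, 0.0167]
eef_rot: [1.0, 0.001, -0.0, 0.0]
ft_force: [-0.5, -0.2, -0.4]
width: 0.0215
grip_force: 15.0
time: 9.32
ee_pos: [0.4489, 0.031, 0.2199]
eef_rot: [1.0, 0.001, 0.001, 0.0]
ft_force: [0.2, -0.3, -0.7]
width: 0.0522
grip_force: 0.0
time: 10.2
ee_pos: [0.4729, 0.1469, 0.2422]
eef_rot: [1.0, 0.0, 0.0, 0.0]
ft_force: [0.2, -0.8, 0.7]
width: 0.087
grip_force: 0.0
t 10.2 tcp [0.4729 0.1469 0.2422] rowunits [ 2.14 -1.9  -0.26] xaxis [1.e+00 9.e-04 4.e-04] zaxis [ 4.e-04 -6.e-04 -1.e+00]
[[178.75669822 114.56316569]
 [176.17527368 114.84182572]
 [347.42956169 184.37683007]] [[312.46933562 215.19140149]
 [240.52281892 228.92482418]]
```

View pics/c2.png

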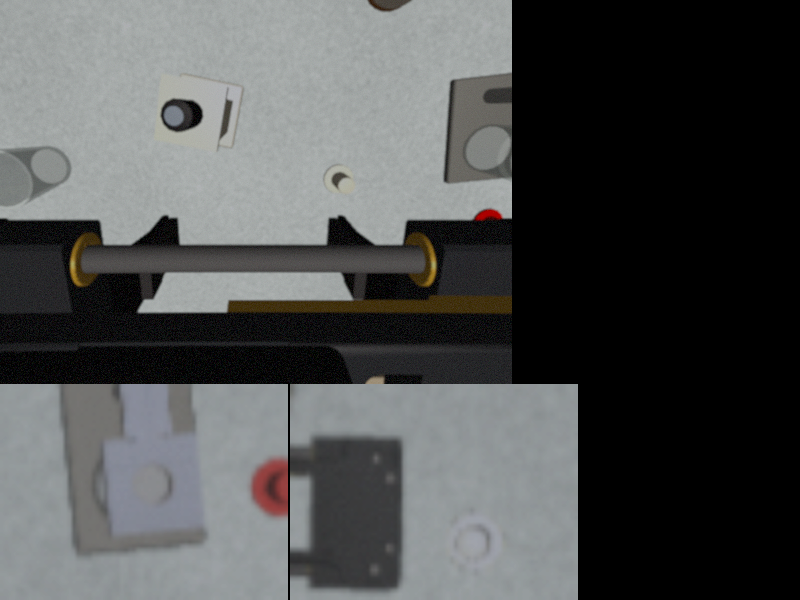

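The plug stands upright on the bench (wrist view (342,182)). The probe head is at (181,115), close to the prediction, and the guide hole is open. I move above the probe and measure it.

```bash
python3 -m crank '[[[0.7,-0.6,-0.2],0],[[0.7,-0.7,0],0],[[0.7,-0.6,0],0],[[0,0,0],0],[[0,0,0],0]]'
python3 - <<'E'
from h import *
im,M=snap("wrist"); np.save("w3.npy",im)
u=proj(M,[[.537,.204,.17],[.537,.204,.178],[.537,.204,.12]]);print(u)
x,y=u[0].astype(int)
x0,y0=x-70,y-60
c=im[y0:y+60,x0:x+70]
g=c.astype(int).sum(2)//3
m=((g<95)).astype(np.uint8)
n,l,st,ce=cv2.connectedComponentsWithStats(m)
for i in range(1,n):
    if st[i,4]>60: print(st[i]+[x0,y0,0,0,0],ce[i]+[x0,y0])
print(x0,y0);cv2.imwrite("pics/c3.png",cv2.resize(c,None,fx=5,fy=5,interpolation=cv2.INTER_CUBIC)[:,:,::-1])
rows([.537,.204,.131])
E
```

```text
time: 10.92
ee_pos: [0.5356, 0.204, 0.2476]
eef_rot: [1.0, 0.0, -0.0, 0.0]
ft_force: [-0.3, -0.1, -0.7]
width: 0.087
grip_force: 0.0
[[253.33606152 191.44896044]
 [253.36597183 194.16186165]
 [253.18423321 177.67606847]]
[237 167  29  39 655] [251.15419847 183.58320611]
[183 245 140   6 840] [252.5 247.5]
183 131
t 10.97 tcp [0.5356 0.2038 0.2478] rowunits [ 0.05 -0.01  3.89] xaxis [1.e+00 5.e-04 0.e+00] zaxis [ 0.e+00 -8.e-04 -1.e+00]
```

View pics/c3.png

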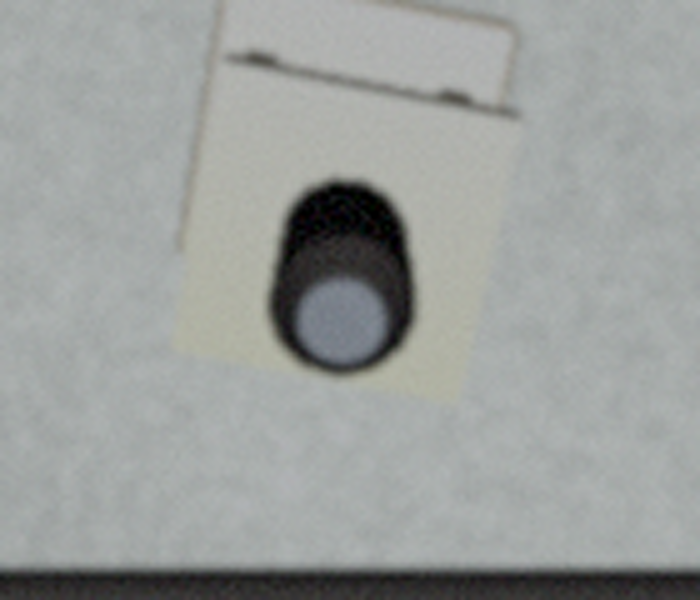

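The close crop shows the head top's centre at about pixel (251.5,192) and its stub on the same column. That is about 1.6 mm further +y than assumed. I go down and grip.

```bash
python3 -m crank '[[[0.03,-0.05,0.4],0],[[0,0,0.8],0],[[0,0,0.8],0],[[0,0,0.8],0],[[0,0,0.6],0],[[0,0,0.3],0],[[0,0,0.17],0],[[0,0,0],0],[[0,0,0],0]]' 1; python3 -m crank '[[[0,0,0],0],[[0,0,0],0],[[0,0,0],0],[[0,0,0],0],[[0,0,0],0],[[0,0,0],0]]' 0 30;  python3 -m crank '[[[0,0,-0.2],0],[[0,0,-0.5],0],[[0,0,-0.5],0],[[0,0,-0.7],0],[[0,0,-0.8],0],[[0,0,-0.8],0],[[0,0,-0.7],0],[[0,0,-0.5],0],[[0,0,-0.3],0],[[0,0,0],0]]'
```

```text
time: 12.1
ee_pos: [0.5371, 0.2065, 0.1323]
eef_rot: [1.0, 0.001, 0.001, -0.0]
ft_force: [0.1, -0.7, 0.4]
width: 0.0869
grip_force: 0.0
time: 12.85
ee_pos: [0.5367, 0.2063, 0.1316]
eef_rot: [1.0, 0.001, 0.0, 0.0]
ft_force: [0.5, -0.0, -0.1]
width: 0.0347
grip_force: 0.0
time: 14.1
ee_pos: [0.5368, 0.2064, 0.282]
eef_rot: [1.0, 0.001, 0.0, -0.0]
ft_force: [-0.5, 0.3, -1.6]
width: 0.0252
grip_force: 30.0
```

The fingers were still closing when the lift began, so the grip may sit low on the head. I look and measure where the probe is in the hand.

Run:
```python
from h import *
im,M=snap("side"); np.save("s4.npy",im); w,Mw=snap("wrist"); np.save("w4.npy",w)
rows([.4905,-.156,.282])
u=proj(M,[[.5368,.2064,.282],[.5368,.2064,.301-.125]]);print(u)
x0,y0=int(u[1,0])-40,int(u[1,1])-75; print(x0,y0)
o=np.zeros((600,800,3),np.uint8); o[:,:400]=cv2.resize(im[y0:y0+120,x0:x0+80],(400,600),interpolation=cv2.INTER_CUBIC); o[:300,400:]=cv2.resize(w,(400,300))
cv2.imwrite("pics/c4.png",o[:,:,::-1])
```

```text
t 14.2 tcp [0.5365 0.2062 0.281 ] rowunits [-1.55 12.07 -0.03] xaxis [ 1.0e+00  1.5e-03 -9.0e-04] zaxis [-9.e-04 -4.e-04 -1.e+00]
[[200.68052084 179.2600443 ]
 [204.31364666 215.96749342]]
164 140
```

View pics/c4.png

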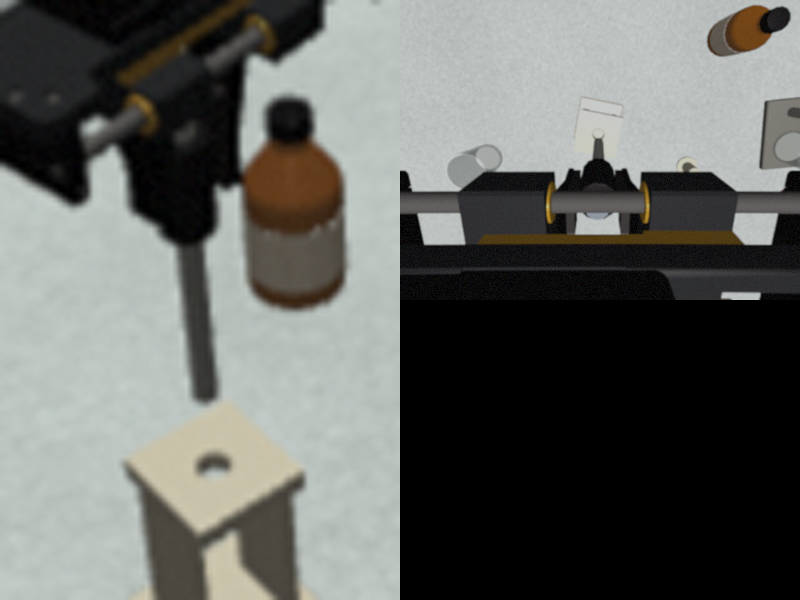

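The probe hangs straight from the gripper. The tip is at crop (206,397), about 2 px below the ideal, and shaft and hole are clearly visible. I work out the tip height and then carry it over the guide.

```bash
python3 - <<'E'
from h import *
M=model("side")
for z in (.165,.168,.171,.174,.177): print(z,proj(M,[[.5365,.2062,z],[.5365,.2062,z+.1]]).round(1).tolist())
g=np.load("top2.npy"); c=g[200:230,298:330].astype(int)
d=c[...,2]-c[...,0]; print(d[4:26,4:26])
print(plane(model("top"),[(313,215)],.11))
w=np.load("w4.npy"); print(w[150:180:3,236:272].astype(int).sum(2)//3)
E
python3 -m crank '[[[-0.1,0.5,0],0],[[-0.1,0.8,0],0],[[-0.1,0.8,0],0],[[-0.2,0.8,0],0],[[-0.2,0.8,0],0],[[-0.2,0.8,0],0],[[-0.2,0.8,0],0],[[-0.2,0.8,0],0],[[-0.2,0.8,0],0],[[-0.05,0.8,0],0],[[0,0.8,0],0],[[0,0.8,0],0]]'
python3 -m crank '[[[0,0.8,0],0],[[0,0.8,0],0],[[0,0.6,0],0],[[0,0.4,0],0],[[0,0,0],0],[[0,0,0],0]]'
```

```text
0.165 [[204.8, 219.4], [201.5, 185.6]]
0.168 [[204.7, 218.5], [201.4, 184.5]]
0.171 [[204.6, 217.6], [201.3, 183.4]]
0.174 [[204.5, 216.6], [201.1, 182.3]]
0.177 [[204.4, 215.7], [201.0, 181.1]]
[[ 7  8  7  8  9  9  9 11 10 10 11 10 10 10 11 11 10 10 10 10 11 10]
 [10 10 11 10 10 11 11 10 10 11 11 10 10 11 11 11 10 11 10 11 10 11]
 [11 10 11 11 11 11 10 10 11 10 10 11 11 11 10 10 11 10 10 11 11 10]
 [10 11 11 11 10 10 11 10 10 12 10 10 10 11 10 10 11 10 11 11 11 11]
 [10 10 10 11 11 11 11 11 10 11 10 10 10 11 11 10 10  9 11 11 11 10]
 [11 10 10 11 10 11 11 10 10 10  8  7  9 10 10 11 10  9 10 11 10 10]
 [11 11 10 12 11 11 10 10  7  6  5  4  4  6  7  9 11 10 10 10 10 11]
 [10 11 10 10 11 11 10  7  4  2  2  3  2  2  3  6 10 10 10 10 10 11]
 [11 11 10 10 10 11  8  4  3  3  2  2  3  2  2  2  9 10 11 10 11 10]
 [10 12 11 10 11 10  5  3  2  2  4  3  3  3  2  1  7  9 11 11 10 10]
 [ 9 11 11 10 11 10  3  3  3  2  3  3  3  3  3  1  5 10 10 10 11 11]
 [ 9 11 11 11 11 10  5  3  4  3  3  3  2  3  2  2  4 11 10 11 10 11]
 [ 9 10 11 11 12 10  5  4  3  3  3  3  3  3  3  2  6 10 11 10 11 10]
 [10 11 
[... 1717 characters left out ...]
1 197 200 200 198 188 177 186 196 198 198 199 198 198
  199 200 198 197 199 193 181 177 191 198 196 200 198 200 199 201 200 199]
 [201 197 199 200 199 199 198 200 200 194 175 150 159 178 194 198 199 198
  199 200 198 192 182 152 148 171 195 198 200 199 200 198 199 198 197 200]
 [199 199 198 202 197 195 196 198 200 199 197 183 163 126 100 103 114 111
  112 108 104 100 123 159 186 195 197 200 200 198 199 198 197 200 198 198]]
time: 15.7
ee_pos: [0.4898, -0.0745, 0.2813]
eef_rot: [1.0, 0.0, -0.0, 0.0]
ft_force: [0.7, 0.0, -0.8]
width: 0.0255
grip_force: 30.0
time: 16.45
ee_pos: [0.4908, -0.1498, 0.2817]
eef_rot: [1.0, 0.001, 0.0, -0.0]
ft_force: [-0.1, -0.1, -0.8]
width: 0.0253
grip_force: 30.0
```

```bash
python3 -m crank '[[[0,0.21,0.3],0],[[0,0,0.4],0],[[0,0,0.3],0],[[0,0,0.1],0],[[0,0,0],0],[[0,0,0],0]]'
python3 - <<'E'
from h import *
rows([.4908,-.1565,.247])
im,M=snap("side"); np.save("s5.npy",im); w,Mw=snap("wrist"); np.save("w5.npy",w)
u=proj(M,[[.4908,-.1565,.11],[.4908,-.1565,.13]]);v=proj(Mw,[[.4908,-.1565,.11],[.4908,-.1565,.13]]);print(u,v)
x0,y0=int(u[0,0])-25,int(u[0,1])-50; a0,b0=int(v[0,0])-40,int(v[0,1])-40; print(x0,y0,a0,b0)
o=np.zeros((600,800,3),np.uint8); o[:,:400]=cv2.resize(im[y0:y0+75,x0:x0+50],(400,600),interpolation=cv2.INTER_CUBIC); o[:400,400:]=cv2.resize(w[b0:b0+80,a0:a0+80],(400,400),interpolation=cv2.INTER_CUBIC)
cv2.imwrite("pics/c5.png",o[:,:,::-1])
E
```

```text
time: 17.2
ee_pos: [0.4909, -0.157, 0.249]
eef_rot: [1.0, 0.001, 0.0, 0.0]
ft_force: [-0.6, 0.6, -0.7]
width: 0.0252
grip_force: 30.0
t 17.2 tcp [ 0.4909 -0.157   0.249 ] rowunits [-0.   -0.02  0.07] xaxis [1.0e+00 1.4e-03 6.0e-04] zaxis [ 6.e-04 -2.e-04 -1.e+00]
[[305.80066506 168.79693657]
 [306.54360087 163.20129974]] [[252.66989296 176.72238271]
 [252.68316388 181.37932506]]
280 118 212 136
```

View pics/c5.png

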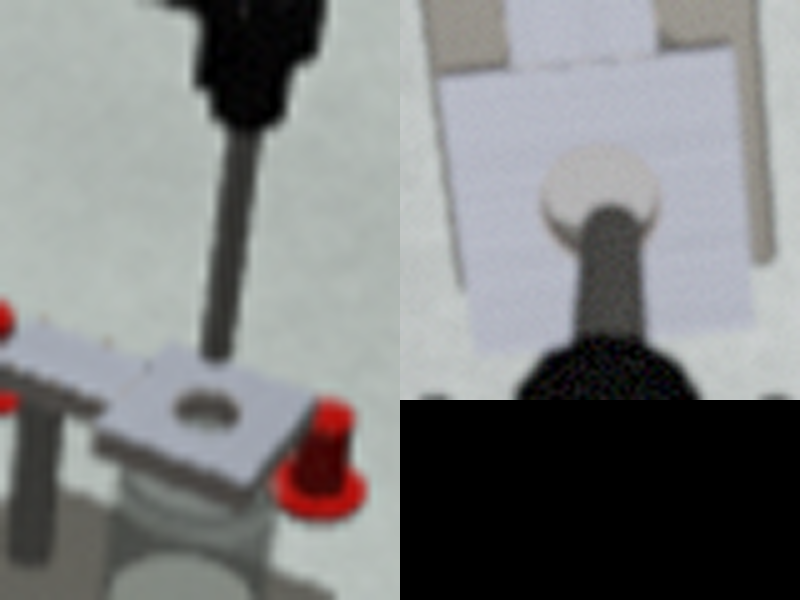

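Here the side crop shows the tip at px (307.0,162.0) and the hole centre at (305.9,169.2). In the wrist crop the tip is at (254.0,182.8) and the hole at (252.0,176.4). The tip is about 0.134 m high and needs about +1.7 mm in y. The shaft is vertical.

```bash
python3 -m crank '[[[0.015,-0.06,0.1],0],[[0,0,0.3],0],[[0,0,0],0],[[0,0,0],0]]'
python3 - <<'E'
from h import *
rows([.491,-.1553,.167])
w,Mw=snap("wrist"); h=[.491,-.1555,.11]
print(proj(Mw,[h,[.491,-.1555,.121]]))
f=w.astype(int)
for y in range(162,192,2): print(y,(f[y,236:270].sum(1)//3))
for y in (166,170,174,178): print(y,(f[y,236:270,2]-f[y,236:270,0]))
E
```

```text
time: 17.8
ee_pos: [0.4911, -0.1553, 0.2366]
eef_rot: [1.0, 0.001, -0.0, 0.0]
ft_force: [0.5, 0.3, -1.6]
width: 0.0256
grip_force: 30.0
t 17.8 tcp [ 0.4911 -0.1553  0.2366] rowunits [-0.    0.    2.32] xaxis [ 1.0e+00  1.4e-03 -2.0e-04] zaxis [-2.e-04 -0.e+00 -1.e+00]
[[253.52494081 179.44594898]
 [253.5612236  182.14680912]]
162 [187 186 187 188 186 187 188 186 188 188 188 188 186 187 189 191 188 187
 187 187 186 186 186 187 188 186 189 186 185 188 189 186 186 188]
164 [189 189 189 188 188 187 189 189 189 187 188 187 188 187 188 191 187 189
 185 188 189 185 187 188 186 185 186 185 186 184 185 186 184 184]
166 [185 187 185 186 187 186 188 187 187 187 186 187 187 185 185 184 184 181
 183 183 183 183 183 184 184 186 182 184 183 183 184 184 182 186]
168 [188 186 185 185 187 184 186 184 184 184 182 178 180 176 178 174 177 179
 175 176 176 178 177 180 184 181 183 186 185 184 185 183 184 184]
170 [184 184 185 188 185 183 185 183 182 181 180 176 178 177 177 179 182 180
 180 179 179 180 180 178 178 181 183 186 187 186 188 188 188 188]
172 [184 184 187 186 185 185 184 179 179 177 178 180 175 
[... 1108 characters left out ...]
185 187 186 184 175 155 128  99  71  65  65  68  66  70
  69  68  65  67  65  69  95 129 157 171 180 183 182 184 183 183]
190 [183 184 185 184 185 184 184 184 184 183 169 132  82  64  64  66  67  71
  67  73  68  76  68  79 119 169 185 183 185 185 186 185 182 185]
166 [14 16 14 15 15 14 15 14 11 13 14 15 15 14 14 14 13 12 11 13 13 13 14 15
 16 15 15 15 14 15 13 13 16 15]
170 [16 14 13 15 15 14 16 14  8  4  1 -3 -2 -1  0  0 -1 -1  2  0  0 -2 -2 -1
  0  1  8 13 14 16 15 13 17 15]
174 [17 16 16 16 13 11  1 -1  1  1  0  1  1  1  2  0  2 -1 -1  0  0  0  0  0
  2  3  0  2 -1  6 13 17 14 17]
178 [14 14 16 13 10 -1 -4  1 -1  0  3  1  3 -2 -2  3 -3  2 -2 -5 -1 -3  0  1
 -1  0  3 -1  0 -5  4 11 13 15]
```

Tip and hole line up within 0.5 mm (columns 253.7 and 253.5, rows as expected). I lower it.

```bash
python3 -m crank '[[[0,0,0.15],0],[[0,0,0.25],0],[[0,0,0.3],0],[[0,0,0.3],0],[[0,0,0.3],0],[[0,0,0.3],0],[[0,0,0.3],0],[[0,0,0.25],0],[[0,0,0.15],0],[[0,0,0],0],[[0,0,0],0],[[0,0,0],0]]'
python3 - <<'E'
from h import *
rows([.491,-.1553,.167])
im,M=snap("side"); t,Mt=snap("top")
u=proj(M,[[.491,-.1555,z] for z in (.052,.11)]);print(u)
x0,y0=280,130
o=np.zeros((600,800,3),np.uint8); o[:,:400]=cv2.resize(im[y0:y0+75,x0:x0+50],(400,600),interpolation=cv2.INTER_CUBIC); o[:400,400:]=cv2.resize(im[130:330,140:340],(400,400))
cv2.imwrite("pics/c6.png",o[:,:,::-1])
E
```

```text
time: 19.35
ee_pos: [0.4914, -0.1553, 0.168]
eef_rot: [1.0, 0.001, 0.0, 0.0]
ft_force: [0.3, 0.1, -0.5]
width: 0.0255
grip_force: 30.0
t 19.35 tcp [ 0.4914 -0.1553  0.168 ] rowunits [-0.01 -0.    0.03] xaxis [1.0e+00 1.3e-03 6.0e-04] zaxis [ 6.e-04 -3.e-04 -1.e+00]
[[303.4999813  184.43406113]
 [305.55421284 168.93847595]]
```

View pics/c6.png

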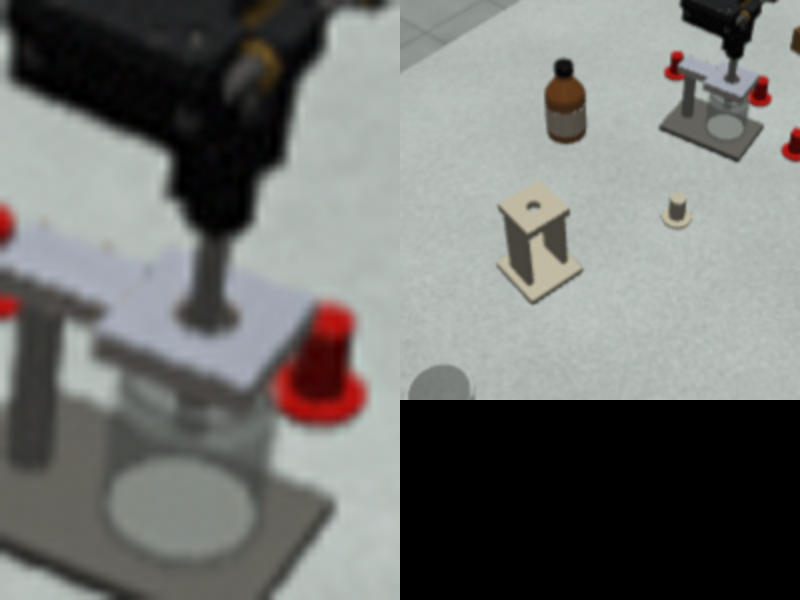

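The probe hangs through the centre of the hole (crop (207,312)). Its tip is at px (304,183.5), where a tip 52 mm high should appear. The plug stands clear on the bench and the bystanders in view (bottle, part of the waste jar) look undisturbed.

```bash
python3 -c "
from bench import r
print(r.close_job())"
```

```text
the job is handed in; nothing more can be done
None
```

The job is handed in at about 19 s: the plug stands on the bench clear of the station and stand, and the probe is held upright and centred in the guide hole with its tip about 52 mm above the bench; no verdict was returned.

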